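Free the drive unit: spring the jig's guard and draw out the shim

TASK

Press the green button so that the jig's clear guard springs open, then draw the brass shim by its red fin straight out from under the drive unit, along the marked lane, until it pushes in the orange plunger of the limit switch by a few millimetres and trips it, without driving the plunger to the bottom. Leave the shim lying flat in the lane, clear of the drive unit, and let go of it; the drive unit must stay where it stands (it only settles a little at the front), the guard stay open, and the things lying about be left alone.

Things in the scene. Friction and masses are not known exactly. Their poses are not given: they have to be found in the camera images.
- jig: test jig, fixed: aluminium base plate 380 x 240 x 16 mm on the table. Origin at table level; x points away from the robot along the lane (the shim's way out is -x), y left, z up. The plate spans x -275..105, y -120..120 mm. Hinge posts (142 mm high) at y 120, x -20 and 85; latch post (160 mm high) at x 20, y -104
- jig_lane (a point): point on the plate's upper face (z 16 mm), middle of the lane, at jig x -160, y 0. The lane, between two thin black lines, runs along y = 0 to a limit switch. Rubber landing pads 30 x 16 mm flank the shim at jig x -35, y +-44, tops 2 mm below the shim's upper face; they take the drive unit's front once the shim is gone
- release (a joint): round green button, 32 mm across, in a yellow housing on a grey pillar; pressed straight down: 0 up, 0.006 m fully down; sprung, about 2 N to start, 6 N fully down; lets the guard go at about 4 mm and comes up by itself
- release_top (a point): centre of the button's top face; at jig x -120, y -165, z 78 mm with the button up
- guard (a joint): clear clamshell guard in a yellow frame, 215 x 200 mm, lying level 150 mm up, over the drive unit and the fin; hinged along jig y = 120. 0 shut and latched, 1.95 rad at its open stop, leaning out to the left (then up to z 335, out to jig y 195 mm). Sprung: once released it swings open by itself in about a second and stays
- drive_center (a point): drive unit, the resting load, 0.7 to 0.95 kg: steel foot 140 x 110 x 10 mm, blue gear housing 75 x 80 x 95 mm, black motor overhanging in front. Point half-way along the foot, 50 mm above its underside; axes as the jig's. The foot rests on a fixed rubber rail (at jig x 70) and, in front, on the shim: held by weight and friction only. Its front sinks 2 mm when the shim leaves
- motor_front (a point): centre of the front end of the drive unit's motor, a cylinder 44 mm across along x that sticks out towards the robot over the shim's fin: its underside is about 28 mm above the fin's top, so that a gripper coming straight down on the fin would strike it. The foot's front edge lies 45 mm behind (+x) this point
- shim_grip (a point): where to grip the shim: middle of its red upright fin, 30 mm long (x), 12 thick (y), top 15 mm above this point. Shim: brass plate 110 x 56 x 6 mm, 0.3 kg, on the base plate, axes as the jig's; upper face 25 mm below this point; it runs from 30 mm before (-x) to 80 mm behind this point. Cross lip on its front edge, 8 thick, 16 mm high
- shim_rear (a point): middle of the shim's rear edge, 3 mm above the base plate, 80 mm behind (+x) the grip point. At the start the rear 39 to 48 mm lie under the drive unit's foot
- plunger (a joint): orange spring plunger, 14 mm across, of the blue limit switch (36 x 50 x 22 mm) across the lane; the shim's front edge meets it. 0 out, 0.012 m bottomed; 3 N to start, then 0.8 N per mm; trips at 3 mm. Its tip is at jig x -190 to -220, set anew each time and not reported: see or feel it. Shim let go, it may push it back a little: no harm
- bracket: blue printed bracket, 70 x 36 x 34 mm, on the jig's base plate to the left of the lane; bystander; origin under its centre
- block_red: red sample block 60 x 32 x 18 mm on the base plate to the left of the lane; bystander; origin under its centre
- block_blue: blue sample block 60 x 32 x 18 mm on the base plate to the right of the lane; bystander; origin under its centre
- dish: shallow red bowl, 110 mm wide, 30 mm high, on the table; bystander; origin under its centre
- driver: screwdriver lying on the table; bystander
- collar: aluminium collar, 70 mm across, 30 mm high, on the table; bystander; origin under its centre
- vblock: another blue printed bracket, 70 x 36 x 34 mm, on the table; bystander; origin under its centre
Mind the look-alikes: they are no part of the job. Of the things shaped like the part that bears shim_grip, the brass one is meant.

How it is judged:
By the outcome, as a careful person would: the job done as asked, in the order asked, and still so for the second after the job is handed in, with the robot touching nothing.
It also fails if it takes over 70 s, if anything falls off the work surface, if the arm or the gripper's body presses on something with over 40 N, if the wrist force passes 120 N, or if a joint passes its speed limit or range.

ROBOT

A 6-joint arm with a two-finger parallel gripper is mounted at the origin on the work surface. World frame = base frame: x ahead of the robot, y to its left, z up, the work surface at z = 0. Lengths are in m, angles in rad, forces in N, time in s.
With the tool pointing down it reaches from about 0.375 to 0.9 m from the base axis. Payload 3.1 kg.
Tool frame: the origin (TCP) lies midway between the tips of the shut fingers; the grasp point (between the pads) lies 19 mm behind it; z points along the fingers, y is the line along which they close (so a half turn about z gives the same grasp; the last joint's range is limited). The gripper opens to 85 mm and grips with 20 to 120 N. Pads are 22 mm wide; open, the fingers measure 114 mm over their backs; the gripper's body (76 mm by 85 mm) begins 54 mm behind the grasp point. The pads swing forward as they close: fully open they stand 13 mm farther back than shut.
Start: joints at [0.986, 0.527, 1.433, -0, 1.181, -0.178], TCP at [0.247, 0.574, 0.231] pointing down, gripper open.
Joint ranges: [-3.08, 3.08], [-0.75, 2.2], [0.22, 2.44], [-1.43, 4.57], [0, 2.65], [-2.85, 2.85]. Speed limits (rad/s): [2.79, 2.79, 3.14, 3.14, 3.14, 3.14].

INTERFACE

Orientations are given as a unit quaternion [x, y, z, w].
In Python, from station import manip gives the robot as it stands.
- The arm moves only by the tool move_arm, never from a script. Its argument "increments" is a list that holds one entry, the list of rows, each a list of 5 numbers: the gripper's target within -1 to 1 (shut at 1, half-way at 0, fully open at -1), then the shift along the world's x, y, z in m, then the turn about the world's z in degrees. In form: [[[fingers, dx, dy, dz, twist], ...]]. A call has 1 to 8 rows; each row shifts and turns the commanded pose from where the row before left it; what a row does not reach is not made up. A row lasts 1/10 s, in which the tool goes at most 50 mm and 8.59 degrees, less where a joint would pass 70% of its speed; a pose out of reach is approached as far as the arm can. A call with a gripper value outside its range is refused whole. The fingers move at their own pace and stop on an object; "newtons" is the grip in N (left out, the last holds). Time passes only in rows, so rows that do not move let the fingers close. It gives the time, the measured TCP pose, the force, the opening and the grip force at its end, in the units of the state.
- manip.sense(): the state, without advancing time (a new reading comes with each control period).
- manip.snapshot(name): name is "scene" or "top" or "wrist"; returns a dict with "img" (400x640x3 uint8, red, green, blue), "fx", "fy", "cx", "cy" (pixels), "world_to_cam" (4x4, takes a point from world to camera coordinates); the wrist camera has in their place "tool_from_camera" (4x4, takes a point from camera to tool coordinates, whose origin is the TCP and whose axes are the flange's). Camera axes: x right, y down, z forward; pixel columns grow to the right and rows downward; lengths in m; the calibration is good to about 2 mm. The wrist camera is an equidistant fisheye: a pixel r from the principal point sees the ray r / f radians off the axis. A picture is of the moment at which its call begins: read the wrist's pose just before it. There is no depth.
- manip.sign_off(): hands the job in; it is judged then, once.
Trained networks look in the newest picture that a camera, given by its name, has taken for a name from the list of things; names that differ only in an ending like _2 or _b are one class to them, and where a whole thing is asked for, a point or a joint stands for the part that bears it (a point fixed in the world has none). Each returns a list of dicts, best first, with "confidence" (0 to 1); they miss things now and then, are a little off and sometimes report something else, mostly with a low value. They report only what shows in the picture. A call takes as long as a camera call. They do not tell look-alikes from the thing itself.
- manip.spot_in(label, camera): "xyz" ([x, y, z] in m, in world coordinates, good to about 4 mm: the middle of the surface that is visible of it).
- manip.mark_of(label, camera): "xyz" ([x, y, z] in m, in world coordinates, good to about 4 mm: a listed point, or the origin of a listed thing).
The state is a dict: "t": time; "q": joint angles; "qd": joint speeds; "tau": joint torques, N m; "tcp_pos": TCP position; "tool_rot": TCP orientation; "force": force on the tool from outside, world axes, zero at the start; "ft_torque": the same for the moment, N m; "finger_gap": opening from 0.0 (shut) to 1.0 (fully open); "gripper_force": force on a finger pad.
Only numpy, scipy, OpenCV 4.12 (cv2) and the standard library are available. Lean on these libraries where they do the work, as an engineer would, in place of code of your own. Each camera call takes 0.05 s, during which the arm holds its last target. There are 200 camera calls.

## Working session

There is one attempt and no reset: what is moved stays moved. The work goes in short steps, Python scripts to look and compute and a tool call to move; the robot and the scene stay as the last step left them, time stands still between calls to the robot, and variables do not carry over. Pictures are saved under pics/ and viewed, at most 10 in all, crops included, and the job is handed in when it is done.

Besides the shell and the picture viewer there is one more tool, called by a JSON object that holds its "api" and its "payload". move_arm: Moves the arm, as the interface text tells. Its arguments: {"type":"object","properties":{"increments":{"type":"array","items":{"type":"array","items":{"type":"array","items":{"type":"number"}}}},"newtons":{"type":"number"}},"required":["increments"]}

```bash
mkdir -p pics; python3 - <<'E'
from station import manip
import cv2
s=manip.sense();print(s['t'],s['tcp_pos'],s['tool_rot'],s['finger_gap'])
for c in ("scene","top"):
    d=manip.snapshot(c);cv2.imwrite(f"pics/{c}0.png",d["img"][:,:,::-1])
    for n in ("jig","jig_lane","release_top","drive_center","motor_front","shim_grip","shim_rear","bracket","block_red","block_blue","plunger"):
        f=manip.spot_in if n=="plunger" else manip.mark_of
        for r in f(n,c)[:3]: print(c,n,[round(float(v),4) for v in r["xyz"]],round(r["confidence"],2))
E
```

```text
0.0 [0.2468554  0.5734099  0.23031906] [ 2.02008378e-01  9.79383184e-01 -1.00892335e-03 -4.19808994e-04] 1.003512334163419
scene jig [0.7269, -0.0397, -0.0016] 0.94
scene jig_lane [0.5765, -0.0676, 0.0163] 0.85
scene release_top [0.6501, -0.2234, 0.0784] 0.67
scene drive_center [0.7493, -0.032, 0.074] 0.78
scene drive_center [0.5172, 0.4399, 0.0012] 0.48
scene shim_grip [0.6445, -0.0535, 0.0449] 0.9
scene shim_grip [0.6207, 0.1873, 0.0272] 0.65
scene shim_grip [0.7879, -0.3226, 0.0309] 0.64
scene shim_rear [0.7325, -0.267, 0.0018] 0.91
scene shim_rear [0.2728, -0.0831, 0.0027] 0.87
scene shim_rear [0.8392, 0.2402, 0.0036] 0.66
scene bracket [0.6891, 0.4374, -0.0021] 0.34
scene block_red [0.4998, 0.0091, 0.0173] 0.73
scene block_blue [0.554, -0.1641, 0.0152] 0.49
scene block_blue [0.6689, -0.4359, 0.0006] 0.37
top jig [0.7295, -0.0372, 0.0003] 0.94
top jig_lane [0.5712, -0.0672, 0.0143] 0.74
top release_top [0.649, -0.0548, 0.048] 0.58
top release_top [0.6451, -0.2241, 0.0822] 0.45
top shim_grip [0.3516, -0.1045, 0.0311] 0.98
top shim_grip [0.7639, 0.216, 0.0284] 0.95
top shim_grip [0.7877, -0.3271, 0.0319] 0.86
top shim_rear [0.73, -0.2684, 0.003] 0.89
top shim_rear [0.2704, -0.0906, 0.0033] 0.79
top shim_rear [0.8365, 0.2404, 0.0054] 0.74
top bracket [0.5861, 0.0329, 0.0175] 0.58
top block_red [0.4986, 0.0041, 0.0189] 0.65
top block_blue [0.5546, -0.1679, 0.0151] 0.73
top block_blue [0.7294, -0.0384, 0.003] 0.18
```

View pics/scene0.png

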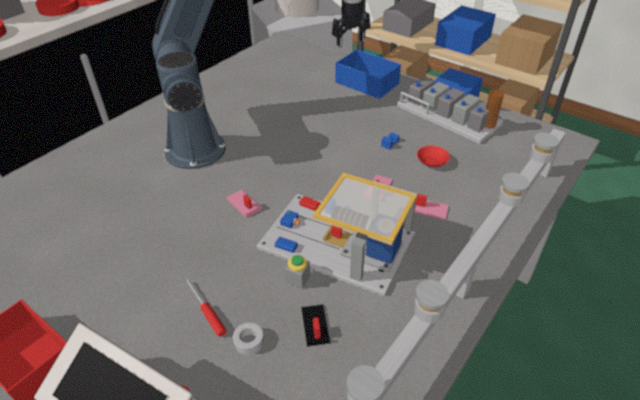

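View pics/top0.png

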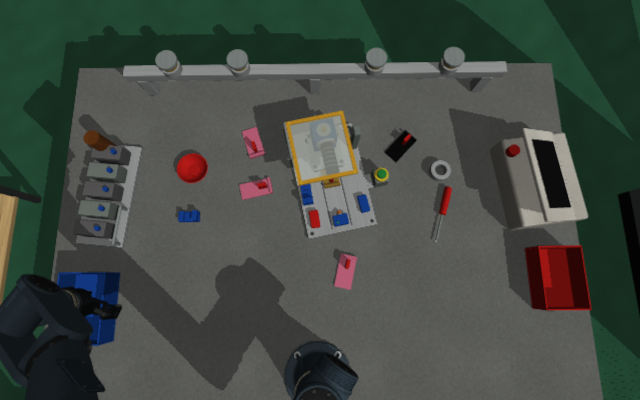

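The scene picture shows the brass shim's red fin under the guard at about (336,232) and the button at (297,262). The top picture shows the button at (381,174), the blue limit switch across the lane at (340,218), and red/pink and black look-alikes outside the jig. The jig's yaw is about 11°. I'll press the button first.

{"api": "move_arm", "payload": {"increments": [[[1,0.02,-0.04,0,0],[1,0.02,-0.04,0,0],[1,0.02,-0.04,0,0],[1,0.02,-0.04,0,0],[1,0.02,-0.04,0,0],[1,0.02,-0.04,0,0],[1,0.02,-0.04,0,0],[1,0.02,-0.04,0,0]]]}}

```text
t: 2.0
tcp_pos: [0.408, 0.2524, 0.2316]
tool_rot: [0.202, 0.979, 0.0, 0.0]
force: [-0.8, -0.3, 0.3]
finger_gap: -0.002
gripper_force: 0.0
```

{"api": "move_arm", "payload": {"increments": [[[1,0.02,-0.04,0,4],[1,0.02,-0.04,0,4],[1,0.02,-0.04,0,4],[1,0.02,-0.04,0,4],[1,0.02,-0.04,0,4],[1,0.02,-0.04,0,4],[1,0.02,-0.04,0,4],[1,0.02,-0.04,0,4]]]}}

```text
t: 2.8
tcp_pos: [0.5679, -0.0679, 0.2315]
tool_rot: [-0.077, 0.997, 0.0, 0.0]
force: [2.0, -0.3, 0.5]
finger_gap: -0.003
gripper_force: 0.0
```

{"api": "move_arm", "payload": {"increments": [[[1,0.02,-0.04,0,0],[1,0.02,-0.04,0,0],[1,0.02,-0.04,0,0],[1,0.02,-0.037,0,0],[1,0,0,0,0],[1,0,0,0,0]]]}}

```text
t: 3.4
tcp_pos: [0.647, -0.2238, 0.2306]
tool_rot: [-0.075, 0.997, 0.001, -0.0]
force: [0.4, 0.4, 0.2]
finger_gap: 0.002
gripper_force: 0.0
```

```bash
python3 - <<'E'
from station import manip
import cv2
s=manip.sense();print(s['t'],s['tcp_pos'],s['tool_rot'],s['q'],s['force'])
d=manip.snapshot("wrist");print(d["tool_from_camera"],d["fx"],d["cx"],d["cy"])
cv2.imwrite("pics/w1.png",d["img"][:,:,::-1])
for n in ("release_top","jig_lane","jig","shim_grip","motor_front","plunger"):
    f=manip.spot_in if n=="plunger" else manip.mark_of
    for r in f(n,"wrist")[:2]: print(n,[round(float(v),4) for v in r["xyz"]],round(r["confidence"],2))
E
```

```text
3.4 [ 0.64698297 -0.22378097  0.2305881 ] [-7.49238715e-02  9.97189021e-01  5.18603527e-04 -4.48660100e-04] [-4.96033013e-01  6.11856291e-01  1.26919543e+00  4.06916571e-04
  1.26185652e+00 -2.21694165e+00] [0.3904784  0.42692923 0.17452639]
[[-1.68058814e-03 -9.65422991e-01 -2.60682994e-01  6.50924023e-02]
 [ 9.99998487e-01 -1.50549053e-03 -8.71366506e-04  1.21223788e-03]
 [ 4.48781480e-04 -2.60684064e-01  9.65424061e-01 -1.42489944e-01]
 [ 0.00000000e+00  0.00000000e+00  0.00000000e+00  1.00000000e+00]] 309.70691628693146 315.2446766491966 196.48061710505306
release_top [0.6438, -0.2244, 0.0833] 0.61
jig_lane [0.5741, -0.0669, 0.0188] 0.83
jig [0.5176, -0.4323, -0.0019] 0.55
shim_grip [0.6511, -0.0543, 0.0479] 0.97
shim_grip [0.7835, -0.325, 0.0329] 0.65
plunger [0.5261, -0.0816, 0.0311] 0.45
```

{"api": "move_arm", "payload": {"increments": [[[1,0,0,-0.04,0],[1,0,0,-0.04,0],[1,0,0,-0.04,0],[1,0,0,-0.02,0],[1,0,0,-0.007,0],[1,0,0,-0.004,0],[1,0,0,-0.004,0],[1,0,0,0,0]]]}}

```text
t: 4.55
tcp_pos: [0.6476, -0.2228, 0.078]
tool_rot: [-0.076, 0.997, -0.0, 0.001]
force: [-2.9, 1.8, 4.2]
finger_gap: 0.0
gripper_force: 2.2
```

{"api": "move_arm", "payload": {"increments": [[[1,0,0,-0.002,0],[1,0,0,-0.002,0],[1,0,0,-0.002,0],[1,0,0,0,0],[1,0,0,0,0],[1,0,0,0,0]]]}}

```text
t: 5.15
tcp_pos: [0.6481, -0.2231, 0.0759]
tool_rot: [-0.076, 0.997, -0.001, 0.001]
force: [-6.4, 4.8, 19.6]
finger_gap: 0.001
gripper_force: 10.0
```

{"api": "move_arm", "payload": {"increments": [[[1,0,0,0.04,0],[1,0,0,0.04,0],[1,0,0,0.04,0],[1,0,0,0.04,0],[1,0,0,0.04,0],[1,0,0,0.04,0],[1,0,0,0,0],[1,0,0,0,0]]]}}

```text
t: 5.95
tcp_pos: [0.6484, -0.2237, 0.3132]
tool_rot: [-0.076, 0.997, -0.002, 0.003]
force: [0.3, 0.2, -0.1]
finger_gap: -0.0
gripper_force: 0.0
```

```bash
python3 - <<'E'
from station import manip
import cv2,numpy as np
s=manip.sense();print(s['t'],s['tcp_pos'],s['tool_rot'],s['q'],s['force'])
ims=[]
for c in ("scene","top"):
    d=manip.snapshot(c);ims.append(d["img"][:,:,::-1])
    for n in ("jig","jig_lane","release_top","drive_center","motor_front","shim_grip","plunger"):
        f=manip.spot_in if n=="plunger" else manip.mark_of
        for r in f(n,c)[:3]: print(c,n,[round(float(v),4) for v in r["xyz"]],round(r["confidence"],2))
a=cv2.resize(ims[0][150:300,230:460],(800,522));cv2.imwrite("pics/s2.png",a)
cv2.imwrite("pics/t2.png",cv2.resize(ims[1][80:250,250:420],(600,600),interpolation=cv2.INTER_CUBIC))
E
```

```text
5.95 [ 0.64844686 -0.22372274  0.31315796] [-0.07577019  0.99711932 -0.00192908  0.00286811] [-4.94692739e-01  5.41690755e-01  1.17052369e+00 -1.50687605e-04
  1.42246681e+00 -2.21715397e+00] [ 0.28775798  0.2063406  -0.09688453]
scene jig [0.729, -0.0364, 0.0012] 0.88
scene jig [0.5741, -0.0683, 0.0145] 0.53
scene jig_lane [0.5756, -0.0696, 0.0179] 0.71
scene release_top [0.6471, -0.2181, 0.0797] 0.5
scene drive_center [0.7525, -0.0342, 0.0773] 0.62
scene motor_front [0.6394, -0.0581, 0.1145] 0.8
scene shim_grip [0.6447, -0.0525, 0.0462] 0.98
scene shim_grip [0.3486, -0.1002, 0.0331] 0.9
scene shim_grip [0.7884, -0.322, 0.0315] 0.86
scene plunger [0.6802, 0.0691, 0.1269] 0.65
scene plunger [0.5716, 0.0201, 0.0352] 0.64
top jig [0.7288, -0.037, -0.0015] 0.88
top jig_lane [0.568, -0.0675, 0.0156] 0.69
top jig_lane [0.5172, 0.4339, 0.0023] 0.59
top drive_center [0.7498, -0.0325, 0.0708] 0.57
top motor_front [0.6384, -0.0614, 0.1139] 0.58
top shim_grip [0.7624, 0.2126, 0.0289] 0.88
top shim_grip [0.6203, 0.1873, 0.032] 0.77
top shim_grip [0.649, -0.0494, 0.047] 0.65
```

View pics/s2.png

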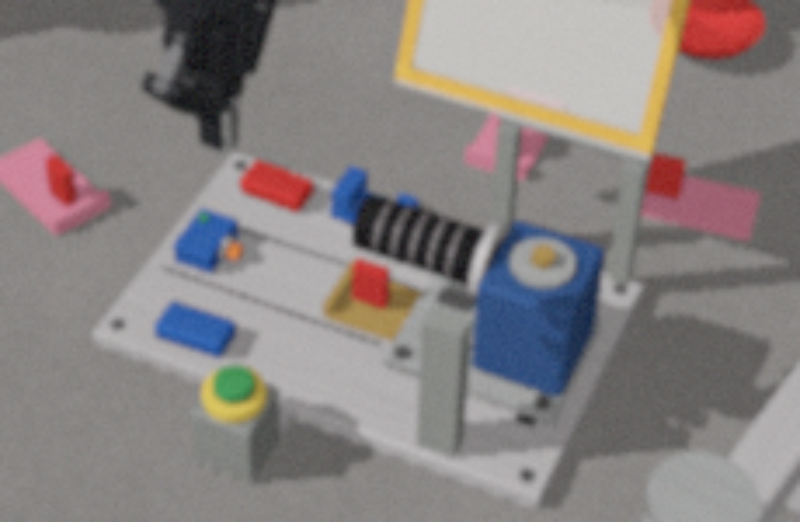

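The view shows the guard standing open. The fin is at about (370,283) in the crop, with the plunger tip at (233,250). The motor overhangs the fin, so a vertical tool cannot grip it. Unreachable poses are approached as closely as the arm can, so I'll check in free air whether the tool leans when it reaches out beyond its limit.

{"api": "move_arm", "payload": {"increments": [[[0,0.04,-0.01,0.02,0],[0,0.04,-0.01,0.02,0],[0,0.04,-0.01,0.02,0],[0,0.04,-0.01,0,0],[0,0.04,-0.01,0,0],[0,0.04,-0.01,0,0],[0,0.03,-0.01,0,0],[0,0.03,-0.01,0,0]]]}}

```text
t: 7.55
tcp_pos: [0.8754, -0.2805, 0.3402]
tool_rot: [-0.076, 0.997, -0.011, 0.027]
force: [-0.2, -0.0, 0.0]
finger_gap: 0.496
gripper_force: 0.0
```

```bash
python3 - <<'E'
from station import manip
import numpy as np
from scipy.spatial.transform import Rotation as R
s=manip.sense();print(s['t'],s['tcp_pos'],s['q'],R.from_quat(s['tool_rot']).as_matrix().round(3))
E
```

```text
7.55 [ 0.87536349 -0.2804534   0.34015666] [-0.4333851   0.98068906  0.22086247  0.0073628   1.88211867 -2.15350726] [[-0.987 -0.15   0.055]
 [-0.152  0.988 -0.018]
 [-0.052 -0.026 -0.998]]
```

{"api": "move_arm", "payload": {"increments": [[[0,0.04,-0.013,0,0],[0,0.04,-0.013,0,0],[0,0.04,-0.013,0,0],[0,0.04,-0.013,0,0]]]}}

```text
t: 7.95
tcp_pos: [0.9198, -0.2958, 0.2997]
tool_rot: [-0.075, 0.994, -0.031, 0.075]
force: [0.1, 0.5, -0.1]
finger_gap: 0.503
gripper_force: 0.0
```

```bash
cat > st.py <<'E'
from station import manip
import numpy as np
from scipy.spatial.transform import Rotation as R
s=manip.sense();print(s['t'],s['tcp_pos'].round(4),s['q'].round(3));print(R.from_quat(s['tool_rot']).as_matrix().round(3))
E
python3 st.py
```

```text
7.95 [ 0.9198 -0.2958  0.2997] [-0.432  1.03   0.22   0.019  1.731 -2.15 ]
[[-0.977 -0.145  0.153]
 [-0.154  0.987 -0.05 ]
 [-0.144 -0.073 -0.987]]
```

Leaning works: the tool is now tilted about 9° with the tip outward. I'll push on outward and upward.

{"api": "move_arm", "payload": {"increments": [[[0,0.03,-0.01,0.03,0],[0,0.03,-0.01,0.03,0],[0,0.03,-0.01,0.03,0],[0,0.03,-0.01,0.03,0],[0,0.03,-0.01,0.03,0],[0,0.03,-0.01,0.03,0]]]}}

```text
t: 8.55
tcp_pos: [0.9254, -0.2992, 0.403]
tool_rot: [-0.075, 0.985, -0.059, 0.145]
force: [-0.3, -0.3, 0.2]
finger_gap: 0.494
gripper_force: 0.0
```

```bash
python3 st.py
```

```text
8.55 [ 0.9254 -0.2992  0.403 ] [-0.439  0.927  0.218  0.039  1.685 -2.151]
[[-0.947 -0.13   0.294]
 [-0.165  0.982 -0.095]
 [-0.276 -0.138 -0.951]]
```

{"api": "move_arm", "payload": {"increments": [[[0,0.04,-0.015,0.02,0],[0,0.04,-0.015,0.02,0],[0,0.04,-0.015,0.02,0],[0,0.04,-0.015,0.02,0],[0,0.04,-0.015,0.02,0],[0,0.04,-0.015,0.02,0],[0,0.04,-0.015,0.02,0],[0,0.04,-0.015,0.02,0]]]}}

```text
t: 9.35
tcp_pos: [0.9826, -0.3318, 0.4304]
tool_rot: [-0.073, 0.96, -0.104, 0.251]
force: [-0.7, 0.1, -0.9]
finger_gap: 0.5
gripper_force: 0.0
```

```bash
python3 st.py
```

```text
9.35 [ 0.9826 -0.3318  0.4304] [-0.454  0.929  0.219  0.073  1.448 -2.164]
[[-0.863 -0.087  0.497]
 [-0.192  0.968 -0.162]
 [-0.467 -0.235 -0.852]]
```

Tilt accumulates (31.5°), but the closing axis is rolled 13°. I'll back off the limit and twist, so that further leaning cancels the roll.

{"api": "move_arm", "payload": {"increments": [[[0,-0.02,0.007,0,0],[0,-0.02,0.007,0,0],[0,-0.02,0.02,0,-7],[0,-0.02,0.02,0,-7],[0,-0.02,0.02,0,-7],[0,-0.02,0.02,0,-7],[0,0,0.02,0,-7],[0,0,0.02,0,-7]]]}}

```text
t: 10.15
tcp_pos: [0.8614, -0.1964, 0.4317]
tool_rot: [0.278, 0.921, -0.186, 0.197]
force: [0.0, 0.3, -0.9]
finger_gap: 0.5
gripper_force: 0.0
```

```bash
python3 st.py
```

```text
10.15 [ 0.8614 -0.1964  0.4317] [-0.22   0.688  0.708 -0.404  1.371 -1.199]
[[-0.767  0.587  0.26 ]
 [ 0.439  0.776 -0.453]
 [-0.468 -0.234 -0.853]]
```

{"api": "move_arm", "payload": {"increments": [[[0,0.044,-0.01,0.01,0],[0,0.044,-0.01,0.01,0],[0,0.044,-0.01,0.01,0],[0,0.044,-0.01,0.01,0],[0,0.044,-0.01,0.01,0],[0,0.044,-0.01,0.01,0],[0,0.044,-0.01,0.01,0],[0,0.044,-0.01,0.01,0]]]}}

```text
t: 10.95
tcp_pos: [1.0115, -0.2536, 0.4198]
tool_rot: [0.254, 0.909, -0.18, 0.278]
force: [0.4, -0.4, 0.3]
finger_gap: 0.502
gripper_force: 0.0
```

```bash
python3 st.py
```

```text
10.95 [ 1.0115 -0.2536  0.4198] [-0.253  0.965  0.219 -0.364  1.385 -1.316]
[[-0.716  0.562  0.414]
 [ 0.362  0.806 -0.468]
 [-0.597 -0.185 -0.78 ]]
```

{"api": "move_arm", "payload": {"increments": [[[0,0.02,0,0.02,-8],[0,0.02,0,0.02,-8],[0,0.02,0,0.02,-8],[0,0.02,0,0.02,-8],[0,0.044,-0.01,0.01,0],[0,0.044,-0.01,0.01,0],[0,0.044,-0.01,0.01,0],[0,0.044,-0.01,0.01,0]]]}}

```text
t: 11.75
tcp_pos: [0.9939, -0.2722, 0.425]
tool_rot: [0.453, 0.8, -0.225, 0.322]
force: [-0.4, -0.4, -0.3]
finger_gap: 0.498
gripper_force: 0.0
```

```bash
python3 st.py
```

```text
11.75 [ 0.9939 -0.2722  0.425 ] [-0.21   0.989  0.219 -0.621  1.403 -0.816]
[[-0.382  0.87   0.312]
 [ 0.579  0.489 -0.653]
 [-0.72  -0.069 -0.69 ]]
```

{"api": "move_arm", "payload": {"increments": [[[0,0.044,-0.01,0.01,0],[0,0.044,-0.01,0.01,0],[0,0.044,-0.01,0.01,0],[0,0.044,-0.01,0.01,0],[0,0.044,-0.01,0.01,0]]]}}

```text
t: 12.25
tcp_pos: [1.0402, -0.3033, 0.4112]
tool_rot: [0.424, 0.795, -0.204, 0.384]
force: [0.4, 0.3, -0.1]
finger_gap: 0.496
gripper_force: 0.0
```

```bash
python3 st.py
```

```text
12.25 [ 1.0402 -0.3033  0.4112] [-0.242  1.026  0.219 -0.596  1.213 -0.823]
[[-0.346  0.83   0.437]
 [ 0.517  0.557 -0.649]
 [-0.783  0.001 -0.622]]
```

Lean is 51.5° with the closing axis level. Next I'll turn the tool along the lane while moving back above it.

{"api": "move_arm", "payload": {"increments": [[[0,-0.04,0.015,0,0],[0,-0.04,0.015,0,6],[0,-0.04,0.015,0,7],[0,-0.04,0.015,0,7],[0,-0.04,0.015,0,7],[0,-0.04,0.015,0,7],[0,-0.04,0.015,0,7],[0,-0.04,0.015,0,7]]]}}

```text
t: 13.05
tcp_pos: [0.7878, -0.2081, 0.4102]
tool_rot: [0.141, 0.893, -0.067, 0.422]
force: [0.5, 0.4, 0.6]
finger_gap: 0.501
gripper_force: 0.0
```

{"api": "move_arm", "payload": {"increments": [[[0,-0.04,0.015,0,7],[0,-0.04,0.015,0,7],[0,-0.04,0.015,0,5],[0,-0.03,0.015,-0.02,0],[0,0,0.01,-0.04,0],[0,0,0,-0.04,0],[0,0,0,-0.04,0],[0,0,0,0,0]]]}}

```text
t: 13.85
tcp_pos: [0.6903, -0.1487, 0.2851]
tool_rot: [0.054, 0.917, -0.023, 0.394]
force: [0.3, 0.4, -0.7]
finger_gap: 0.5
gripper_force: 0.0
```

```bash
python3 st.py
```

```text
13.85 [ 0.6903 -0.1487  0.2851] [-0.481  0.407  1.802  1.048  0.302 -2.854]
[[-0.683  0.118  0.721]
 [ 0.081  0.993 -0.085]
 [-0.726  0.    -0.688]]
```

```bash
cat > kin.py <<'E'
import numpy as np
from scipy.optimize import least_squares
from scipy.spatial.transform import Rotation as R
# (q, tcp, quat or R)
D=[([.986,.527,1.433,0,1.181,-.178],[.2469,.5734,.2303],[.2020,.9794,-.001,-.0004]),
([-.49603,.611856,1.269195,.0004,1.261857,-2.216942],[.64698,-.22378,.23059],[-.0749,.9972,.0005,-.0004]),
([-.494693,.541691,1.170524,-.00015,1.422467,-2.217154],[.64845,-.22372,.31316],[-.07577,.99712,-.00193,.00287]),
([-.433385,.980689,.220862,.007363,1.882119,-2.153507],[.87536,-.28045,.34016],[-.076,.997,-.011,.027]),
([-.454,.929,.219,.073,1.448,-2.164],[.9826,-.3318,.4304],[-.073,.960,-.104,.251]),
([-.22,.688,.708,-.404,1.371,-1.199],[.8614,-.1964,.4317],[.278,.921,-.186,.197]),
([-.242,1.026,.219,-.596,1.213,-.823],[1.0402,-.3033,.4112],[.424,.795,-.204,.384]),
([-.481,.407,1.802,1.048,.302,-2.854],[.6903,-.1487,.2851],[.054,.917,-.023,.394])]
def fk(q,p):
    r0,z0,a,b,c,t,o6,s4,s6=p[0],p[1],p[2],p[3],p[4],p[5],p[6],1,1
    # in arm plane: base yaw q1; Ry(q) tilts z-up towards +x
    A=R.from_euler('z',q[0]); U=A*R.from_euler('y',q[1])
    F=U*R.from_euler('y',q[2]); G=F*R.from_euler('z',S4*q[3])
    T=G*R.from_euler('y',q[4])
    W=A.apply([r0,0,z0])+U.apply([0,0,a])+F.apply([c,0,b])
    E=T*R.from_euler('z',S6*q[5]+o6)
    return W+T.apply([p[7],0,t]),E
def res(p):
    o=[]
    for q,x,u in D:
        P,E=fk(q,p); o+=list((P-np.array(x))*10); o+=list((E.inv()*R.from_quat(u)).as_rotvec())
    return o
best=None
for S4 in (1,-1):
  for S6 in (1,-1):
    for o in (0,1.57,3.14,-1.57):
      globals().update(S4=S4,S6=S6)
      r=least_squares(res,[0,.3,.35,.35,0,.25,o,0])
      if best is None or r.cost<best[0]: best=(r.cost,r.x,S4,S6,max(abs(r.fun)))
_,P,S4,S6,_m=best
lo=np.array([-3.08,-.75,.22,-1.43,0,-2.85]);hi=np.array([3.08,2.2,2.44,4.57,2.65,2.85])
def ik(x,E,q0):
    f=lambda q:np.r_[(fk(q,P)[0]-x)*10,(fk(q,P)[1].inv()*E).as_rotvec()]
    q0=np.clip(q0,lo+1e-3,hi-1e-3)
    r=least_squares(f,q0,bounds=(lo,hi));return r.x,np.abs(r.fun).max()
if __name__=="__main__":
    print(best)
    th=np.radians(11)
    for half in (0,1):
     for L in (40,45,48,51.5):
      l=np.radians(L)
      z=np.array([np.sin(l)*np.cos(th),np.sin(l)*np.sin(th),-np.cos(l)]);y=np.array([-np.sin(th),np.cos(th),0])
      if half:y=-y
      E=R.from_matrix(np.c_[np.cross(y,z),y,z])
      for s,zz in ((0,.05),(-.06,.087),(-.11,.05),(-.11,.1)):
        g=np.array([.644+s*np.cos(th),-.0538+s*np.sin(th),zz])
        bq=min((ik(g+.019*z,E,np.array([-.1,.6,1.6,q4,.6,q6])) for q4 in (-.5,.5,2.5) for q6 in (-2,-1,1,)),key=lambda v:v[1])
        print(half,L,s,zz,bq[0].round(2),round(bq[1],4))
E
python3 kin.py
```

```text
(np.float64(4.339799689883334), array([0.18277305, 0.36498157, 0.47521628, 0.39133091, 0.18691213,
       0.20500498, 1.57058451, 0.09446572]), 1, 1, np.float64(1.07978047668889))
0 40 0 0.05 [-0.2   1.21  1.87  2.71  0.64  1.61] 0.0
0 40 -0.06 0.087 [-0.24  1.18  2.03  2.74  0.76  1.53] 0.0
0 40 -0.11 0.05 [-0.27  1.38  2.05  2.78  0.96  1.41] 0.0
0 40 -0.11 0.1 [-0.28  1.24  2.14  2.76  0.91  1.44] 0.0
0 45 0 0.05 [-0.2   1.26  1.86  2.73  0.76  1.59] 0.0
0 45 -0.06 0.087 [-0.24  1.24  2.02  2.75  0.89  1.51] 0.0
0 45 -0.11 0.05 [-0.28  1.44  2.02  2.77  1.08  1.41] 0.0
0 45 -0.11 0.1 [-0.28  1.3   2.12  2.76  1.04  1.42] 0.0
0 48 0 0.05 [-0.2   1.29  1.84  2.74  0.83  1.58] 0.0
0 48 -0.06 0.087 [-0.25  1.28  2.    2.75  0.96  1.5 ] 0.0
0 48 -0.11 0.05 [-0.28  1.47  2.01  2.76  1.14  1.4 ] 0.0
0 48 -0.11 0.1 [-0.29  1.34  2.1   2.75  1.11  1.42] 0.0
0 51.5 0 0.05 [-0.21  1.32  1.83  2.75  0.91  1.57] 0.0
0 51.5 -0.06 0.087 [-0.25  1.31  1.99  2.75  1.05  1.49] 0.0
0 51.5 -0.11 0.05 [-0.29  1.5   1.99  2.75  1.22  1.4 ] 0.0
0 51.5 -0.11 0.1 [-0.29  1.38  2.08  2.74  1.19  1.41] 0.0

[... 219 characters left out ...]
.7 ] 0.0
1 45 0 0.05 [-0.2   1.26  1.86  2.73  0.76 -1.55] 0.0
1 45 -0.06 0.087 [-0.24  1.24  2.02  2.75  0.89 -1.63] 0.0
1 45 -0.11 0.05 [-0.28  1.44  2.02  2.77  1.08 -1.73] 0.0
1 45 -0.11 0.1 [-0.28  1.3   2.12  2.76  1.04 -1.72] 0.0
1 48 0 0.05 [-0.2   1.29  1.84  2.74  0.83 -1.57] 0.0
1 48 -0.06 0.087 [-0.25  1.28  2.    2.75  0.96 -1.64] 0.0
1 48 -0.11 0.05 [-0.28  1.47  2.01  2.76  1.14 -1.74] 0.0
1 48 -0.11 0.1 [-0.29  1.34  2.1   2.75  1.11 -1.72] 0.0
1 51.5 0 0.05 [-0.21  1.32  1.83  2.75  0.91 -1.58] 0.0
1 51.5 -0.06 0.087 [-0.25  1.31  1.99  2.75  1.05 -1.65] 0.0
1 51.5 -0.11 0.05 [-0.29  1.5   1.99  2.75  1.22 -1.74] 0.0
1 51.5 -0.11 0.1 [-0.29  1.38  2.08  2.74  1.19 -1.73] 0.0
```

```bash
python3 - <<'E'
s=open('kin.py').read()
s=s.replace("W=A.apply([r0,0,z0])","W=A.apply([r0,p[8],z0])").replace("return W+T.apply([p[7],0,t])","return W+T.apply([p[7],p[9],t])").replace("[0,.3,.35,.35,0,.25,o,0]","[0,.3,.35,.35,0,.25,o,0,.1,0]")
open('kin.py','w').write(s)
E
python3 kin.py
```

```text
(np.float64(9.350068479679855e-05), array([-3.24837242e-03,  2.72164605e-01,  5.90243301e-01,  3.93407489e-01,
        1.13263440e-01,  2.97162246e-01,  1.57058451e+00,  3.88102639e-05,
        1.10420007e-01,  6.01297614e-04]), 1, 1, np.float64(0.007895457921968663))
0 40 0 0.05 [-0.42  0.83  1.96  2.12  0.45  2.05] 0.0
0 40 -0.06 0.087 [-0.5   0.74  2.09  2.09  0.49  2.  ] 0.0
0 40 -0.11 0.05 [-0.59  0.84  2.21  2.28  0.64  1.68] 0.0
0 40 -0.11 0.1 [-0.59  0.7   2.2   2.1   0.55  1.89] 0.0
0 45 0 0.05 [-0.44  0.86  2.    2.27  0.58  1.88] 0.0
0 45 -0.06 0.087 [-0.53  0.78  2.14  2.22  0.63  1.83] 0.0
0 45 -0.11 0.05 [-0.63  0.9   2.25  2.33  0.79  1.56] 0.0
0 45 -0.11 0.1 [-0.63  0.76  2.25  2.21  0.7   1.73] 0.0
0 48 0 0.05 [-0.45  0.89  2.02  2.32  0.66  1.8 ] 0.0
0 48 -0.06 0.087 [-0.55  0.81  2.16  2.27  0.72  1.75] 0.0
0 48 -0.11 0.05 [-0.65  0.94  2.27  2.34  0.88  1.51] 0.0
0 48 -0.11 0.1 [-0.65  0.79  2.27  2.25  0.79  1.65] 0.0
0 51.5 0 0.05 [-0.47  0.92  2.04  2.37  0.76  1.74] 0.0
0 51.5 -0.06 0.087 [-0.57  0.85  2.18  2.31  0.82  1.68] 0.0
0 51.5 -0.11 0.05 [-0.67  0.99
[... 308 characters left out ...]
.26] 0.0
1 45 0 0.05 [-0.44  0.86  2.    2.27  0.58 -1.26] 0.0
1 45 -0.06 0.087 [-0.53  0.78  2.14  2.22  0.63 -1.31] 0.0
1 45 -0.11 0.05 [-0.63  0.9   2.25  2.33  0.79 -1.58] 0.0
1 45 -0.11 0.1 [-0.63  0.76  2.25  2.21  0.7  -1.41] 0.0
1 48 0 0.05 [-0.45  0.89  2.02  2.32  0.66 -1.34] 0.0
1 48 -0.06 0.087 [-0.55  0.81  2.16  2.27  0.72 -1.39] 0.0
1 48 -0.11 0.05 [-0.65  0.94  2.27  2.34  0.88 -1.63] 0.0
1 48 -0.11 0.1 [-0.65  0.79  2.27  2.25  0.79 -1.49] 0.0
1 51.5 0 0.05 [-0.47  0.92  2.04  2.37  0.76 -1.41] 0.0
1 51.5 -0.06 0.087 [-0.57  0.85  2.18  2.31  0.82 -1.46] 0.0
1 51.5 -0.11 0.05 [-0.67  0.99  2.29  2.35  0.99 -1.69] 0.0
1 51.5 -0.11 0.1 [-0.67  0.84  2.3   2.27  0.9  -1.57] 0.0
```

The kinematic model fits to under 1 mm. The last joint must go the other way round, so I'll simulate a −360° twist in free air and the approach.

```bash
cat > sim.py <<'E'
from kin import *
from station import manip
s=manip.sense();q=s['q'];x=s['tcp_pos'];E=R.from_quat(s['tool_rot'])
def run(path):
    global q
    X=np.array(x);EE=E;qq=q
    for n,d,tw in path:
        mn=[];k=n
        for i in range(n):
            X=X+np.array(d);EE=R.from_euler('z',tw,degrees=True)*EE
            q2,e=ik(X,EE,qq);mn.append(np.abs(q2-qq).max());qq=q2
            if i%8==7 or i==n-1:print(X.round(3),qq.round(2),round(e,4),'maxstep',round(max(mn),2))
    return qq
for hold in ((.60,-.20,.42),(.7,-.2,.42)):
    print(hold)
    d=(np.array(hold)-x)
    n=6
    # final twist to az 11
    az=np.degrees(np.arctan2(E.as_matrix()[1,2],E.as_matrix()[0,2]))
    tot=-360+11-az; m=int(np.ceil(-tot/8))
    run([(n,d/n,0),(m,(0,0,0),tot/m),(10,(np.array([.61,-.06,.2])-hold)/10,0),(6,(0,0,-.02),0),(4,(.0098,.0019,-.009),0),(10,(-.0098,-.0019,0),0)])
E
python3 sim.py
```

```text
(0.6, -0.2, 0.42)
[ 0.6  -0.2   0.42] [-0.69  0.13  1.77  0.71  0.65 -2.59] 0.0 maxstep 0.09
[ 0.6  -0.2   0.42] [-0.21  0.29  1.55 -0.83  0.99 -0.18] 0.0 maxstep 0.47
[ 0.6  -0.2   0.42] [-0.21  0.64  0.94 -0.72  1.96  0.42] 0.0 maxstep 0.47
[ 0.6  -0.2   0.42] [-0.45  0.83  0.57 -0.18  2.54  1.33] 0.0 maxstep 0.47
[ 0.6  -0.2   0.42] [-0.73  0.65  0.93  0.59  2.15  2.45] 0.0 maxstep 0.47
[ 0.6  -0.2   0.42] [-0.89  0.3   1.59  0.93  1.3   2.85] 0.0795 maxstep 0.47
[ 0.6  -0.2   0.42] [-0.86  0.19  1.84  1.2   0.89  2.85] 0.1932 maxstep 0.47
[ 0.608 -0.088  0.244] [-0.58  0.4   2.02  1.43  0.54  2.71] 0.0 maxstep 0.13
[ 0.61 -0.06  0.2 ] [-0.52  0.48  2.07  1.73  0.5   2.42] 0.0 maxstep 0.16
[ 0.61 -0.06  0.08] [-0.52  0.78  2.12  2.23  0.64  1.84] 0.0 maxstep 0.12
[ 0.649 -0.052  0.044] [-0.46  0.86  2.03  2.29  0.62  1.84] 0.0 maxstep 0.02
[ 0.571 -0.068  0.044] [-0.59  0.88  2.21  2.33  0.78  1.62] 0.0 maxstep 0.03
[ 0.551 -0.071  0.044] [-0.63  0.9   2.26  2.33  0.82  1.56] 0.0 maxstep 0.03
(0.7, -0.2, 0.42)
[ 0.7  -0.2   0.42] [-0.56  0.27  1.57  0.57  0.61 -2.37] 0.0 maxstep 0
[... 217 characters left out ...]
maxstep 0.4
[ 0.7  -0.2   0.42] [-0.65  0.82  0.6   0.7   2.24  2.65] 0.0 maxstep 0.4
[ 0.7  -0.2   0.42] [-0.78  0.42  1.45  1.02  1.21  2.85] 0.1433 maxstep 0.4
[ 0.7  -0.2   0.42] [-0.71  0.32  1.7   1.3   0.75  2.85] 0.251 maxstep 0.4
[ 0.628 -0.088  0.244] [-0.56  0.41  1.97  1.4   0.53  2.77] 0.0 maxstep 0.08
[ 0.61 -0.06  0.2 ] [-0.52  0.48  2.07  1.73  0.5   2.42] 0.0 maxstep 0.18
[ 0.61 -0.06  0.08] [-0.52  0.78  2.12  2.23  0.64  1.84] 0.0 maxstep 0.12
[ 0.649 -0.052  0.044] [-0.46  0.86  2.03  2.29  0.62  1.84] 0.0 maxstep 0.02
[ 0.571 -0.068  0.044] [-0.59  0.88  2.21  2.33  0.78  1.62] 0.0 maxstep 0.03
[ 0.551 -0.071  0.044] [-0.63  0.9   2.26  2.33  0.82  1.56] 0.0 maxstep 0.03
```

```bash
cat > sim2.py <<'E'
from kin import *
from station import manip
s=manip.sense();x=s['tcp_pos'];E0=R.from_quat(s['tool_rot'])
az=np.degrees(np.arctan2(E0.as_matrix()[1,2],E0.as_matrix()[0,2]));tot=-360+11-az
print(tot)
h=np.array([.60,-.20,.42])
for low in ((.55,-.2,.25),(.58,-.25,.2),(.6,-.12,.2),(.58,-.1,.15)):
  for f in (.5,.6,.7):
    low=np.array(low);X=np.array(x);E=E0;q=s['q'];w=0;m6=0;ms=0
    seg=[(6,(h-x)/6,0)];n1=int(-tot*f/8);seg.append((n1,np.zeros(3),-8.));n2=12
    rest=tot+8*n1;n3=int(np.ceil(-rest/8))
    seg.append((n2,(low-h)/n2,rest/n3));seg.append((n3-n2,np.zeros(3),rest/n3))
    seg.append((8,(np.array([.61,-.06,.15])-low)/8,0))
    for n,d,t in seg:
      for i in range(max(n,0)):
        X=X+d;E=R.from_euler('z',t,degrees=True)*E
        p=q;q,e=ik(X,E,q);w=max(w,e);m6=max(m6,q[5]);ms=max(ms,np.abs(q-p).max())
    print(low,f,'err',round(w,3),'q6max',round(m6,2),round(ms,2),q.round(2))
E
python3 sim2.py
```

```text
-342.2463080682539
[ 0.55 -0.2   0.25] 0.5 err 0.0 q6max 2.66 0.47 [-0.52  0.6   2.1   1.98  0.54  2.14]
[ 0.55 -0.2   0.25] 0.6 err 0.0 q6max 2.66 0.47 [-0.52  0.6   2.1   1.98  0.54  2.14]
[ 0.55 -0.2   0.25] 0.7 err 0.0 q6max 2.66 0.47 [-0.52  0.6   2.1   1.98  0.54  2.14]
[ 0.58 -0.25  0.2 ] 0.5 err 0.0 q6max 2.57 0.47 [-0.52  0.6   2.1   1.98  0.54  2.14]
[ 0.58 -0.25  0.2 ] 0.6 err 0.0 q6max 2.57 0.47 [-0.52  0.6   2.1   1.98  0.54  2.14]
[ 0.58 -0.25  0.2 ] 0.7 err 0.0 q6max 2.59 0.47 [-0.52  0.6   2.1   1.98  0.54  2.14]
[ 0.6  -0.12  0.2 ] 0.5 err 0.0 q6max 2.52 0.47 [-0.52  0.6   2.1   1.98  0.54  2.14]
[ 0.6  -0.12  0.2 ] 0.6 err 0.0 q6max 2.52 0.47 [-0.52  0.6   2.1   1.98  0.54  2.14]
[ 0.6  -0.12  0.2 ] 0.7 err 0.0 q6max 2.6 0.47 [-0.52  0.6   2.1   1.98  0.54  2.14]
[ 0.58 -0.1   0.15] 0.5 err 0.0 q6max 2.35 0.47 [-0.52  0.6   2.1   1.98  0.54  2.14]
[ 0.58 -0.1   0.15] 0.6 err 0.0 q6max 2.37 0.47 [-0.52  0.6   2.1   1.98  0.54  2.14]
[ 0.58 -0.1   0.15] 0.7 err 0.0 q6max 2.52 0.47 [-0.52  0.6   2.1   1.98  0.54  2.14]
```

{"api": "move_arm", "payload": {"increments": [[[0,-0.015,-0.0085,0.0225,0],[0,-0.015,-0.0085,0.0225,0],[0,-0.015,-0.0085,0.0225,0],[0,-0.015,-0.0085,0.0225,0],[0,-0.015,-0.0085,0.0225,0],[0,-0.015,-0.0085,0.0225,-3],[0,0,0,0,-3],[0,0,0,0,-3]]]}}

```text
t: 14.65
tcp_pos: [0.6004, -0.2018, 0.4275]
tool_rot: [0.127, 0.908, -0.057, 0.396]
force: [-1.2, 0.0, -0.7]
finger_gap: 0.501
gripper_force: 0.0
```

{"api": "move_arm", "payload": {"increments": [[[0,0,0,0,-5],[0,0,0,0,-5],[0,0,0,0,-5],[0,0,0,0,-5],[0,0,0,0,-5],[0,0,0,0,-5],[0,0,0,0,-5],[0,0,0,0,-5]]]}}

```text
t: 15.45
tcp_pos: [0.5994, -0.2002, 0.4236]
tool_rot: [0.394, 0.83, -0.169, 0.356]
force: [0.1, 0.3, 0.4]
finger_gap: 0.498
gripper_force: 0.0
```

{"api": "move_arm", "payload": {"increments": [[[0,0,0,0,-8],[0,0,0,0,-8],[0,0,0,0,-8],[0,0,0,0,-8],[0,0,0,0,-8],[0,0,0,0,-8],[0,0,0,0,-8],[0,0,0,0,-8]]]}}

```text
t: 16.25
tcp_pos: [0.5999, -0.1995, 0.4227]
tool_rot: [0.776, 0.495, -0.329, 0.212]
force: [0.5, -0.5, -0.1]
finger_gap: 0.497
gripper_force: 0.0
```

```bash
python3 st.py
```

```text
16.25 [ 0.5999 -0.1995  0.4227] [-0.169  0.538  1.128 -0.777  1.691  0.254]
[[ 0.292  0.908 -0.301]
 [ 0.629 -0.42  -0.654]
 [-0.72   0.002 -0.694]]
```

{"api": "move_arm", "payload": {"increments": [[[0,0,0,0,-8],[0,0,0,0,-8],[0,0,0,0,-8],[0,0,0,0,-8],[0,0,0,0,-8],[0,0,0,0,-8],[0,0,0,0,-8],[0,0,0,0,-8]]]}}

```text
t: 17.05
tcp_pos: [0.6, -0.2003, 0.4221]
tool_rot: [0.921, 0.009, -0.39, 0.004]
force: [-0.0, 0.6, 0.0]
finger_gap: 0.5
gripper_force: 0.0
```

{"api": "move_arm", "payload": {"increments": [[[0,0,0,0,-8],[0,0,0,0,-8],[0,0,0,0,-8],[0,0,0,0,-8],[0,0,0.01,-0.02,-8],[0,0,0.01,-0.02,-8],[0,0,0.01,-0.02,-8],[0,0,0.01,-0.02,-8]]]}}

```text
t: 17.85
tcp_pos: [0.6001, -0.1606, 0.3414]
tool_rot: [0.785, -0.48, -0.332, -0.205]
force: [-0.0, -0.3, 0.9]
finger_gap: 0.499
gripper_force: 0.0
```

{"api": "move_arm", "payload": {"increments": [[[0,0,0.01,-0.02,-8],[0,0,0.01,-0.02,-8],[0,0,0.01,-0.03,-8],[0,0,0.01,-0.03,-8],[0,0,0,-0.04,-8],[0,0,0,0,-8],[0,0,0,0,-8],[0,0,0,0,-8]]]}}

```text
t: 18.65
tcp_pos: [0.6001, -0.1219, 0.202]
tool_rot: [-0.412, 0.823, 0.173, 0.351]
force: [-0.1, 0.2, 0.2]
finger_gap: 0.504
gripper_force: 0.0
```

```bash
python3 st.py
```

```text
18.65 [ 0.6001 -0.1219  0.202 ] [-0.757  0.604  1.717  0.907  1.141  2.492]
[[-0.414 -0.799  0.436]
 [-0.556  0.601  0.574]
 [-0.72  -0.005 -0.694]]
```

{"api": "move_arm", "payload": {"increments": [[[0,0,0.01,0,-8],[0,0,0.01,0,-8],[0,0,0.01,0,-8],[0,0,0.01,0,-8],[0,0,0.01,-0.03,-8],[0,0,0.008,-0.03,-1.8],[0,0,0,0,0],[0,0,0,0,0]]]}}

```text
t: 19.45
tcp_pos: [0.6036, -0.0652, 0.1553]
tool_rot: [-0.119, 0.91, 0.05, 0.394]
force: [0.1, -0.3, 0.8]
finger_gap: 0.501
gripper_force: 0.0
```

```bash
python3 st.py; python3 - <<'E'
from station import manip
import cv2
d=manip.snapshot("wrist");cv2.imwrite("pics/w3.png",d["img"][:,:,::-1])
for c in ("wrist","scene","top"):
  if c!="wrist": manip.snapshot(c)
  for n in ("jig_lane","shim_grip","motor_front","drive_center","plunger"):
    f=manip.spot_in if n=="plunger" else manip.mark_of
    for r in f(n,c)[:2]: print(c,n,[round(float(v),4) for v in r["xyz"]],round(r["confidence"],2))
E
```

```text
19.45 [ 0.6036 -0.0652  0.1553] [-0.569  0.596  2.097  1.842  0.591  2.176]
[[-0.66  -0.257  0.705]
 [-0.178  0.966  0.186]
 [-0.73  -0.003 -0.684]]
wrist jig_lane [0.5728, -0.0689, 0.0167] 0.85
wrist shim_grip [0.7663, 0.2171, 0.0325] 0.89
wrist shim_grip [0.6486, -0.0531, 0.0492] 0.84
wrist motor_front [0.6396, -0.0597, 0.1132] 0.97
scene jig_lane [0.576, -0.0686, 0.0148] 0.66
scene shim_grip [0.6442, -0.0533, 0.0443] 0.93
scene shim_grip [0.7653, 0.2216, 0.034] 0.84
scene motor_front [0.6384, -0.0595, 0.1095] 0.78
scene drive_center [0.7512, -0.0341, 0.0743] 0.84
scene plunger [0.7752, -0.0591, 0.1166] 0.73
top jig_lane [0.6681, -0.4387, 0.0028] 0.65
top shim_grip [0.6229, 0.1859, 0.034] 0.67
top shim_grip [0.646, -0.0536, 0.0476] 0.39
top motor_front [0.6367, -0.0612, 0.1117] 0.81
top motor_front [0.7309, -0.0384, -0.0007] 0.16
top drive_center [0.7499, -0.0336, 0.0713] 0.74
```

View pics/w3.png

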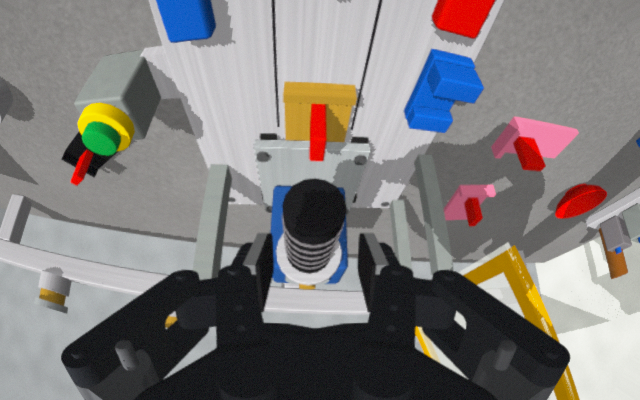

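The wrist view shows the fin at (318,130), the motor end at (314,208) in front of the housing, and the lane lines from (273,0) to (279,125) and from (381,5) to (359,98). I'll get the lane yaw from those lines and the fin position from its corners.

```bash
cat > px.py <<'E'
from station import manip
import numpy as np
from scipy.spatial.transform import Rotation as R
def setup(d,s):
    T=np.eye(4);T[:3,:3]=R.from_quat(s['tool_rot']).as_matrix();T[:3,3]=s['tcp_pos']
    return T@d["tool_from_camera"],d
def hit(C,d,u,v,z):
    a=np.array([(u-d["cx"]),(v-d["cy"])]);r=np.hypot(*a);t=r/d["fx"]
    ray=C[:3,:3]@np.r_[a/r*np.sin(t),np.cos(t)]
    return C[:3,3]+ray*(z-C[2,3])/ray[2]
E
python3 - <<'E'
from px import *
import cv2
s=manip.sense();d=manip.snapshot("wrist");C,_=setup(d,s);im=d["img"].astype(int)
# lane lines: darkest pixel per row near the expected columns
for nm,f in (("L",lambda v:274+v*.04),("R",lambda v:382-v*.22)):
    P=[]
    for v in range(5,95,3):
        c=int(f(v));w=im[v,c-9:c+10].sum(1)
        if w.min()<200: P.append(hit(C,d,c-9+w.argmin(),v,.016)[:2])
    P=np.array(P);k=np.polyfit(P[:,0],P[:,1],1);print(nm,len(P),np.degrees(np.arctan(k[0])),'y at .646',np.polyval(k,.646),'y at .56',np.polyval(k,.56),P[:,0].min(),P[:,0].max())
hs=cv2.cvtColor(d["img"],cv2.COLOR_RGB2HSV)[90:170,300:335]
m=((hs[...,0]<8)|(hs[...,0]>172))&(hs[...,1]>150);r,c=np.nonzero(m)
print('fin px',c.min()+300,c.max()+300,r.min()+90,r.max()+90)
for v in (r.min()+90,r.max()+90):
    cc=c[np.abs(r+90-v)<=2]+300;print(v,cc.min(),cc.max(),hit(C,d,cc.mean(),v,.022),hit(C,d,cc.mean(),v,.062))
E
```

```text
L 28 11.474115679426502 y at .646 -0.08704291844913492 y at .56 -0.10449935979446778 0.5560498771483523 0.6338823341972772
R 28 11.501179234482025 y at .646 -0.01752029579804859 y at .56 -0.03501903683308359 0.5376789190165613 0.6163049795228691
fin px 309 325 106 162
106 311 324 [ 0.63570165 -0.05369822  0.022     ] [ 0.59690372 -0.06418849  0.062     ]
162 309 322 [ 0.7152182  -0.03402294  0.022     ] [ 0.65894289 -0.04883775  0.062     ]
```

{"api": "move_arm", "payload": {"increments": [[[0,0.004,0.002,-0.02,-3.3],[0,0.004,0.002,-0.02,0],[0,0.004,0.002,-0.02,0],[0,0.002,0.001,-0.024,0],[0,0,0,0,0],[0,0,0,0,0]]]}}

```text
t: 21.0
tcp_pos: [0.6166, -0.0574, 0.0701]
tool_rot: [-0.092, 0.913, 0.04, 0.395]
force: [0.2, -0.2, -0.2]
finger_gap: 0.499
gripper_force: 0.0
```

```bash
python3 st.py
```

```text
21.0 [ 0.6166 -0.0574  0.0701] [-0.513  0.807  2.106  2.245  0.657  1.815]
[[-0.671 -0.2    0.714]
 [-0.137  0.98   0.145]
 [-0.728 -0.    -0.685]]
```

{"api": "move_arm", "payload": {"increments": [[[0,0.0075,0.0013,-0.0066,0],[0,0.0075,0.0013,-0.0066,0],[0,0.0075,0.0013,-0.0066,0],[0,0.0075,0.0013,-0.0066,0],[0,0.007,0.0013,-0.0066,0],[0,0,0,0,0],[0,0,0,0,0]]]}}

```text
t: 21.7
tcp_pos: [0.6537, -0.0509, 0.037]
tool_rot: [-0.093, 0.913, 0.039, 0.395]
force: [0.2, 0.4, 0.2]
finger_gap: 0.491
gripper_force: 0.0
```

```bash
python3 st.py; python3 - <<'E'
from station import manip
import cv2
d=manip.snapshot("wrist");cv2.imwrite("pics/w4.png",d["img"][:,:,::-1])
E
```

```text
21.7 [ 0.6537 -0.0509  0.037 ] [-0.458  0.882  2.015  2.294  0.636  1.821]
[[-0.671 -0.2    0.714]
 [-0.138  0.98   0.145]
 [-0.728 -0.001 -0.685]]
```

View pics/w4.png

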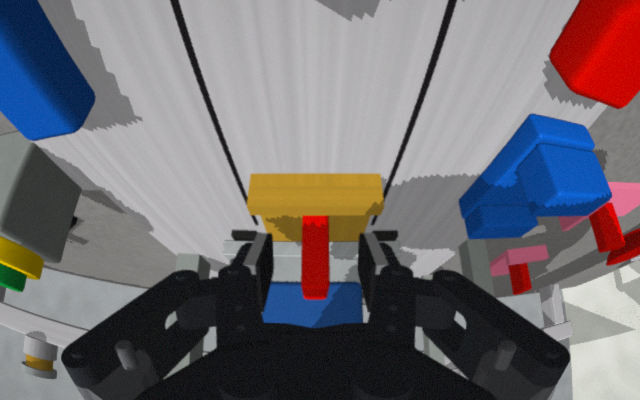

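The fin, at (314,255), is centred between the pads at (270) and (360), and nothing is touching. I'll close the fingers.

{"api": "move_arm", "payload": {"increments": [[[1,0,0,0,0],[1,0,0,0,0],[1,0,0,0,0],[1,0,0,0,0],[1,0,0,0,0],[1,0,0,0,0]]], "newtons": 50}}

```text
t: 22.35
tcp_pos: [0.6534, -0.0512, 0.0377]
tool_rot: [-0.092, 0.913, 0.039, 0.395]
force: [-4.5, -1.1, 5.3]
finger_gap: 0.132
gripper_force: 50.0
```

{"api": "move_arm", "payload": {"increments": [[[1,-0.0029,-0.0006,0,0],[1,-0.0029,-0.0006,0,0],[1,-0.0049,-0.001,0,0],[1,-0.0049,-0.001,0,0],[1,-0.0049,-0.001,0,0],[1,-0.0049,-0.001,0,0],[1,-0.0049,-0.001,0,0]]]}}

```text
t: 23.05
tcp_pos: [0.6233, -0.0576, 0.0377]
tool_rot: [-0.093, 0.913, 0.039, 0.395]
force: [4.5, 1.2, 0.2]
finger_gap: 0.13
gripper_force: 48.8
```

```bash
python3 st.py; python3 - <<'E'
from station import manip
import cv2,numpy as np
d=manip.snapshot("scene");M=d["world_to_cam"]
for n in ("drive_center","motor_front","shim_grip"):
    for r in manip.mark_of(n,"scene")[:1]: print(n,[round(float(v),4) for v in r["xyz"]])
im=d["img"]; hs=cv2.cvtColor(im,cv2.COLOR_RGB2HSV)
sub=hs[205:240,280:320];m=(sub[...,0]>3)&(sub[...,0]<16)&(sub[...,1]>120)&(sub[...,2]>110)
r,c=np.nonzero(m);print(list(zip(c+280,r+205)))
# tip at z .027?, project lane points for x from -.18 to -.23
e=np.array([.98,.1994]);o=np.array([.646,-.0523])+e*.0835
for z in (.022,.027):
  for X in (-.19,-.20,-.21,-.22,-.23):
    p=M@np.r_[o+e*X,z,1];print(z,X,(d["fx"]*p[0]/p[2]+d["cx"]).round(1),(d["fy"]*p[1]/p[2]+d["cy"]).round(1))
cv2.imwrite("pics/s5.png",cv2.resize(im[190:270,270:390,::-1],(780,520),interpolation=cv2.INTER_CUBIC))
E
```

```text
23.05 [ 0.6233 -0.0576  0.0377] [-0.505  0.886  2.087  2.313  0.696  1.738]
[[-0.67  -0.2    0.715]
 [-0.138  0.98   0.145]
 [-0.729 -0.002 -0.684]]
drive_center [0.7532, -0.0344, 0.0722]
motor_front [0.6396, -0.0585, 0.1094]
shim_grip [0.3495, -0.1021, 0.0299]
[]
0.022 -0.19 302.6 224.6
0.022 -0.2 299.5 223.5
0.022 -0.21 296.5 222.4
0.022 -0.22 293.4 221.4
0.022 -0.23 290.4 220.3
0.027 -0.19 302.5 223.3
0.027 -0.2 299.5 222.3
0.027 -0.21 296.4 221.2
0.027 -0.22 293.3 220.2
0.027 -0.23 290.3 219.1
```

View pics/s5.png

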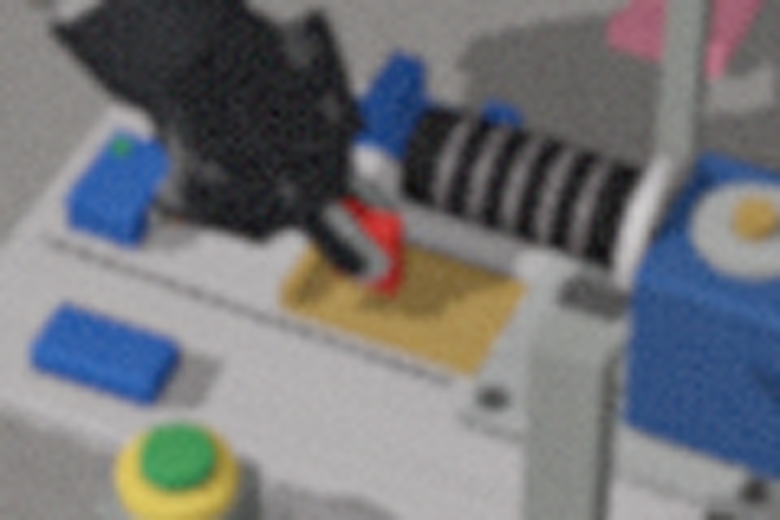

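The crop shows the shim drawn 30 mm and straight, the grip holding at (375,250), and the drive unit in place. From the earlier picture, contact with the plunger should come at about 85 mm of travel.

{"api": "move_arm", "payload": {"increments": [[[1,-0.0049,-0.001,0,0],[1,-0.0049,-0.001,0,0],[1,-0.0049,-0.001,0,0],[1,-0.0049,-0.001,0,0],[1,-0.0049,-0.001,0,0],[1,-0.0049,-0.001,0,0],[1,-0.0049,-0.001,0,0]]]}}

```text
t: 23.95
tcp_pos: [0.5889, -0.0645, 0.0377]
tool_rot: [-0.093, 0.913, 0.039, 0.395]
force: [3.8, -0.4, 3.1]
finger_gap: 0.127
gripper_force: 49.1
```

{"api": "move_arm", "payload": {"increments": [[[1,-0.0029,-0.0006,0,0],[1,-0.002,-0.0004,0,0],[1,0,0,0,0],[1,0,0,0,0]]]}}

```text
t: 24.35
tcp_pos: [0.584, -0.0656, 0.0377]
tool_rot: [-0.092, 0.913, 0.039, 0.395]
force: [1.7, -0.4, 5.5]
finger_gap: 0.132
gripper_force: 49.7
```

{"api": "move_arm", "payload": {"increments": [[[1,-0.002,-0.0004,0,0],[1,-0.002,-0.0004,0,0],[1,0,0,0,0]]]}}

```text
t: 24.65
tcp_pos: [0.5802, -0.0663, 0.0376]
tool_rot: [-0.092, 0.913, 0.039, 0.395]
force: [2.4, -0.5, 6.0]
finger_gap: 0.13
gripper_force: 49.5
```

{"api": "move_arm", "payload": {"increments": [[[1,-0.002,-0.0004,0,0],[1,-0.002,-0.0004,0,0],[1,0,0,0,0]]]}}

```text
t: 24.95
tcp_pos: [0.5762, -0.0671, 0.0377]
tool_rot: [-0.092, 0.913, 0.039, 0.395]
force: [4.2, 0.7, 6.3]
finger_gap: 0.134
gripper_force: 49.4
```

{"api": "move_arm", "payload": {"increments": [[[1,-0.002,-0.0004,0,0],[1,0,0,0,0],[1,0,0,0,0]]]}}

```text
t: 25.25
tcp_pos: [0.5742, -0.0675, 0.0376]
tool_rot: [-0.092, 0.913, 0.039, 0.395]
force: [3.6, -0.6, 5.8]
finger_gap: 0.13
gripper_force: 49.4
```

{"api": "move_arm", "payload": {"increments": [[[1,-0.002,-0.0004,0,0],[1,0,0,0,0],[1,0,0,0,0]]]}}

```text
t: 25.55
tcp_pos: [0.5722, -0.0679, 0.0376]
tool_rot: [-0.092, 0.913, 0.039, 0.395]
force: [3.7, 0.2, 6.6]
finger_gap: 0.13
gripper_force: 49.4
```

{"api": "move_arm", "payload": {"increments": [[[1,-0.002,-0.0004,0,0],[1,0,0,0,0],[1,0,0,0,0]]]}}

```text
t: 25.85
tcp_pos: [0.5701, -0.0683, 0.0376]
tool_rot: [-0.092, 0.913, 0.039, 0.395]
force: [2.6, -0.4, 6.4]
finger_gap: 0.132
gripper_force: 49.4
```

{"api": "move_arm", "payload": {"increments": [[[1,-0.002,-0.0004,0,0],[1,0,0,0,0],[1,0,0,0,0]]]}}

```text
t: 26.15
tcp_pos: [0.5681, -0.0687, 0.0376]
tool_rot: [-0.092, 0.913, 0.039, 0.395]
force: [4.4, 0.6, 5.5]
finger_gap: 0.131
gripper_force: 49.4
```

{"api": "move_arm", "payload": {"increments": [[[1,-0.002,-0.0004,0,0],[1,0,0,0,0],[1,0,0,0,0]]]}}

```text
t: 26.45
tcp_pos: [0.5662, -0.0691, 0.0376]
tool_rot: [-0.093, 0.913, 0.039, 0.395]
force: [4.3, 0.3, 5.4]
finger_gap: 0.132
gripper_force: 49.4
```

```bash
python3 - <<'E'
from station import manip
import cv2
d=manip.snapshot("wrist");a=d["img"][:,:,::-1]
b=manip.snapshot("scene")["img"][190:270,250:370,::-1]
cv2.imwrite("pics/w6.png",cv2.resize(a[0:240,160:480],(800,600),interpolation=cv2.INTER_CUBIC))
E
```

```text
(no output)
```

View pics/w6.png

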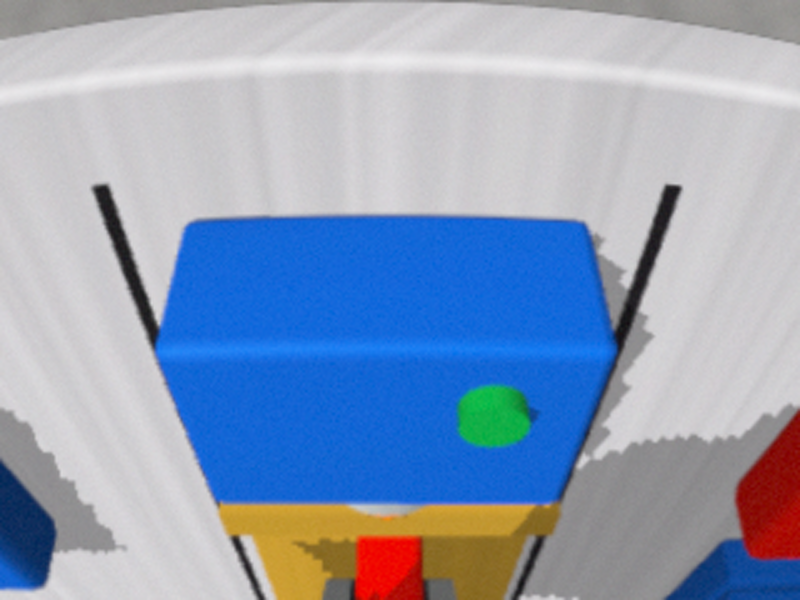

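The view shows the blue switch with its face edge at v=503. The brass lip lies just beyond it, square to the lane, with a sliver of orange plunger at (388,516). I'll compute the gap and read the force more closely.

```bash
cat > fz.py <<'E'
from px import *
e=np.array([.98,.1994])
F=[];
for i in range(6):
    s=manip.sense();F.append(s['force'][:2]@e);d=manip.snapshot("wrist")
print('t',s['t'],'Fe',np.mean(F).round(2),np.std(F).round(2),'drawn',((np.array([.6534,-.0512])-s['tcp_pos'][:2])@e*1000).round(1))
E
python3 - <<'E'
from px import *
e=np.array([.98,.1994])
s=manip.sense();d=manip.snapshot("wrist");C,_=setup(d,s)
o=s['tcp_pos'][:2]@e-.0369
print('switch edge rel shim front mm',[(hit(C,d,160+390/2.5,v/2.5,.038)[:2]@e-o)*1000 for v in (500,505)])
for z in(.032,.038):print('lip rear',z,(hit(C,d,160+390/2.5,534/2.5,z)[:2]@e-o)*1000)
E
python3 fz.py
```

```text
switch edge rel shim front mm [np.float64(-16.59162567660116), np.float64(-15.0756442796669)]
lip rear 0.032 7.45956208364329
lip rear 0.038 -5.462397792999174
t 26.85 Fe 4.28 0.24 drawn 89.0
```

{"api": "move_arm", "payload": {"increments": [[[1,-0.002,-0.0004,0,0],[1,0,0,0,0]]]}}

```text
t: 27.1
tcp_pos: [0.5645, -0.0694, 0.0377]
tool_rot: [-0.093, 0.913, 0.039, 0.396]
force: [5.6, 1.1, 4.7]
finger_gap: 0.126
gripper_force: 49.1
```

```bash
python3 fz.py
```

```text
t 27.35 Fe 5.8 0.3 drawn 90.7
```

{"api": "move_arm", "payload": {"increments": [[[1,-0.002,-0.0004,0,0],[1,0,0,0,0]]]}}

```text
t: 27.6
tcp_pos: [0.5628, -0.0698, 0.0377]
tool_rot: [-0.093, 0.913, 0.039, 0.396]
force: [6.4, 1.6, 3.8]
finger_gap: 0.136
gripper_force: 48.8
```

```bash
python3 fz.py
```

```text
t 27.85 Fe 7.15 0.45 drawn 92.5
```

```bash
python3 - <<'E'
from px import *
import cv2
d=manip.snapshot("wrist")
s=dict(tcp_pos=np.array([0.64698297,-0.22378097,0.2305881]),tool_rot=[-7.49238715e-02,9.97189021e-01,5.18603527e-04,-4.48660100e-04])
C,_=setup(d,s);e=np.array([.98,.1994])
im=cv2.imread("pics/w1.png")
# project plunger guess
def proj(p):
    q=np.linalg.inv(C)@np.r_[p,1];r=np.hypot(q[0],q[1]);t=np.arctan2(r,q[2]);return d["cx"]+d["fx"]*t*q[0]/r,d["cy"]+d["fx"]*t*q[1]/r
g=np.array([.6467,-.0522]);
for k in(-.10,-.115,-.13): print(k,proj(np.r_[g+e*k,.027]))
hs=cv2.cvtColor(im,cv2.COLOR_BGR2HSV)
m=((hs[...,0]>5)&(hs[...,0]<16)&(hs[...,1]>170)&(hs[...,2]>120)).astype(np.uint8)
n,l,st,ce=cv2.connectedComponentsWithStats(m)
for i in range(1,n):
    if st[i,4]>8: print(st[i],ce[i])
u,v=[int(a) for a in proj(np.r_[g+e*-.115,.027])]
c=im[max(v-50,0):v+50,max(u-65,0):u+65];print(u,v,c.shape);cv2.imwrite("pics/w1c.png",cv2.resize(c,None,fx=6,fy=6,interpolation=cv2.INTER_CUBIC))
E
```

```text
-0.1 (np.float64(454.0855544903346), np.float64(112.61577289929707))
-0.115 (np.float64(453.8488052560596), np.float64(100.05866426925115))
-0.13 (np.float64(453.464129762844), np.float64(87.54070878648403))
[448  89  11   8  80] [452.975   92.4375]
[447 182  23  13  71] [456.85915493 189.11267606]
453 100 (100, 130, 3)
```

View pics/w1c.png

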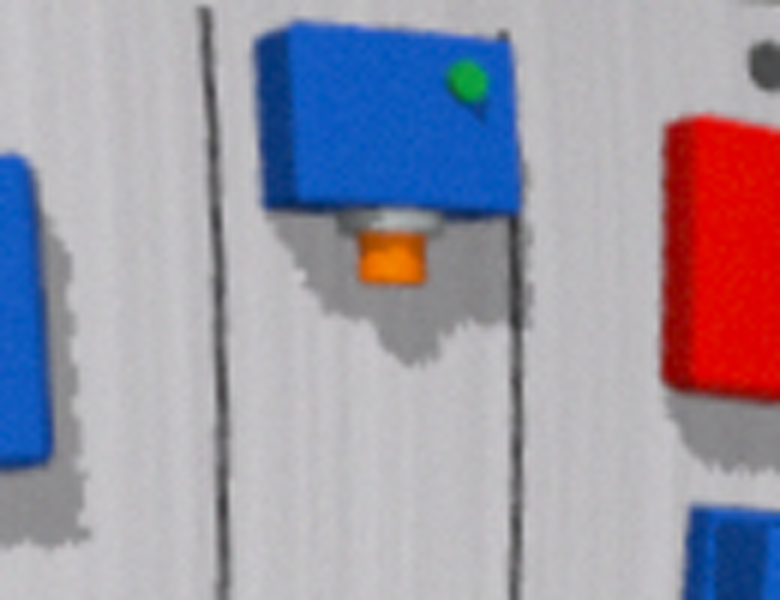

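The crop shows the plunger tip about 15 mm proud of the switch face, its end at v≈285. That puts contact at about 88–89 mm of travel, which agrees with the force. I'll draw 3 mm further, for roughly 6 mm of press.

{"api": "move_arm", "payload": {"increments": [[[1,-0.0015,-0.0003,0,0],[1,-0.0015,-0.0003,0,0],[1,0,0,0,0]]]}}

```text
t: 28.25
tcp_pos: [0.5601, -0.0703, 0.0377]
tool_rot: [-0.093, 0.913, 0.039, 0.396]
force: [9.7, 2.5, 2.5]
finger_gap: 0.131
gripper_force: 48.6
```

```bash
python3 fz.py
```

```text
t 28.5 Fe 8.9 0.62 drawn 95.2
```

{"api": "move_arm", "payload": {"increments": [[[0.4,0,0,0,0],[0.2,0,0,0,0],[0,0,0,0,0],[0,0,0,0,0],[0,0,0,0,0]]]}}

```text
t: 29.05
tcp_pos: [0.5587, -0.0703, 0.037]
tool_rot: [-0.092, 0.913, 0.039, 0.394]
force: [0.9, -0.4, -0.2]
finger_gap: 0.5
gripper_force: 0.0
```

{"api": "move_arm", "payload": {"increments": [[[0,-0.007,-0.0015,0.007,0],[0,-0.007,-0.0015,0.007,0],[0,-0.011,-0.002,0.011,0],[0,-0.014,-0.003,0.014,0],[0,-0.01,-0.002,0.025,0],[0,0,0,0.03,0],[0,0,0,0.03,0],[0,0,0,0.03,0]]]}}

```text
t: 29.85
tcp_pos: [0.5085, -0.0803, 0.1927]
tool_rot: [-0.092, 0.914, 0.039, 0.394]
force: [0.6, 0.4, 0.2]
finger_gap: 0.5
gripper_force: 0.0
```

```bash
python3 st.py; python3 - <<'E'
from station import manip
import cv2,numpy as np
a=manip.snapshot("scene")["img"][165:285,240:420,::-1]
for n in ("drive_center","motor_front","shim_grip","shim_rear","guard"):
    f=manip.spot_in if n=="guard" else manip.mark_of
    for r in f(n,"scene")[:2]: print(n,[round(float(v),4) for v in r["xyz"]],round(r["confidence"],2))
cv2.imwrite("pics/f.png",cv2.resize(a,(800,533),interpolation=cv2.INTER_CUBIC))
E
```

```text
29.85 [ 0.5085 -0.0803  0.1927] [-0.745  0.456  2.298  1.798  0.65   2.1  ]
[[-0.672 -0.198  0.713]
 [-0.137  0.98   0.144]
 [-0.728 -0.001 -0.686]]
drive_center [0.7503, -0.034, 0.0702] 0.59
motor_front [0.6356, -0.0577, 0.1068] 0.97
motor_front [0.5774, -0.0679, 0.0151] 0.34
shim_grip [0.7895, -0.3199, 0.0294] 0.92
shim_grip [0.3494, -0.103, 0.0319] 0.88
shim_rear [0.6379, -0.0533, 0.0181] 0.93
shim_rear [0.7323, -0.2671, 0.0027] 0.75
guard [0.6925, 0.1153, 0.2414] 0.61
guard [0.7744, -0.0599, 0.1171] 0.46
```

View pics/f.png

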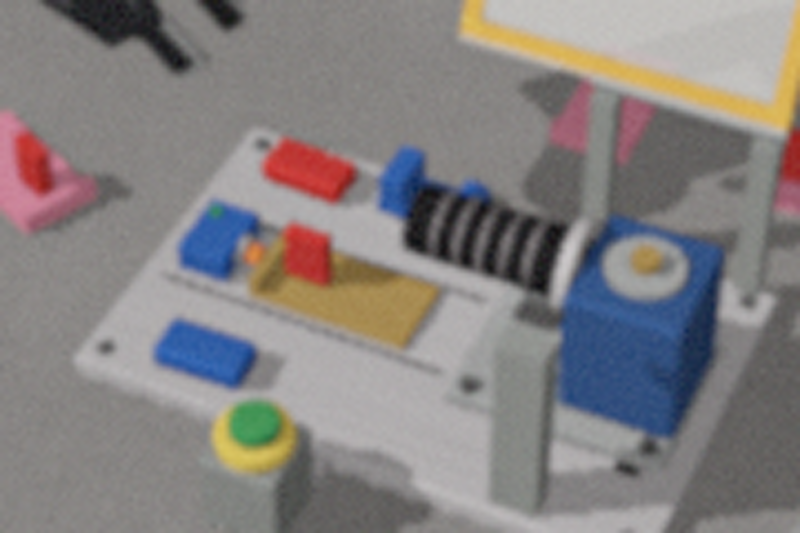

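The final view shows the shim flat and square in the lane against the plunger at (255,253), well clear of the drive unit. The guard is open and the bystanders are untouched. Force rose at the plunger's 0.8 N/mm over the last 6 mm or so, so the switch tripped and did not bottom. I'll hand it in.

```bash
python3 -c "
from station import manip
print(manip.sign_off())"
```

```text
the job is handed in; nothing more can be done
None
```

I handed the job in at about 30 s: the guard is open, the shim is let go and lies flat in the lane clear of the drive unit, and by force the plunger went in about 6 of its 12 mm. The verdict was not reported; while I leaned the gripper to get under the motor, joints 3 and 6 read 0.218 and −2.854, at or just past their rounded limits of 0.22 and −2.85.

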